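Dock the test fixture against its sprung contacts

TASK

With the fingers, push the grey test-fixture box along the white plate, straight down the lane between the two copper rails, and gently press its leading face against the orange sprung contact bar until the bar is well past half its travel. Neither the box nor the robot may touch a copper rail, the box must only be pushed, never lifted or tipped, and the other things on the bench are left alone. Finish while still holding the box pressed against the bar.

Things in the scene. Friction and masses are not known exactly. Their poses are not given: they have to be found in the camera images.
- dock: White plate fixed to the bench, 10 mm thick. Origin on the bench surface; x runs along the lane in the pushing direction, the lane's centre line is y = 0, z up. Plate: x -220 to +190 mm, y -110 to +110 mm; a blue line marks the centre before the lane. At the far end a fixed black housing with a blue top, 130 mm wide, 60 mm high above the bench, near face at x = +146 mm.
- rail_left: Copper guide rail, fixed on the plate left of the lane (dock +y): 175 mm long, 10 mm wide, 14 mm high, its top 24 mm above the bench. Origin under its middle, on the plate's top, at dock x = 52.5 mm, y = +62 mm; so it spans dock x -35 to +140 mm and its inner face is at y = +57 mm.
- rail_right: The same rail on the right of the lane: inner face at dock y = -57 mm. The lane is 114 mm wide: 9 mm to spare on either side of the centred box.
- lane_mouth (a point): Centre of the lane's mouth between the near ends of the rails, on the plate's top (dock x = -35 mm, y = 0, z = 10 mm).
- fixture: Loose grey box, 0.3 to 0.6 kg, 90 mm long (x), 96 mm wide (y), 42 mm high; four yellow levers on top reach 55 mm, a dark strip crosses the top near the rear, blue stripes on the sides. Origin: centre of its underside. The +x face leads, the -x face is the rear, to push. It starts on the plate before the lane, up to 25 mm off the centre line and turned up to 0.2 rad.
- contact_bar (a joint): Travel of the orange sprung bar along dock +x into its housing, m: 0 fully out, 0.014 bottomed. Bar 60 mm wide, 26 mm high, mid height 29 mm above the bench. Its spring pushes back with about 1.4 N at the start, 4.5 N at half and 7.7 N at full travel, and drives the box back if it is let go.
- bar_face (a point): Middle of the contact bar's near face (dock x = 130 mm when the bar is out, y = 0, 29 mm above the bench); moves with the bar. It meets the middle of the box's leading face when the box's origin is at dock x = 85 mm.
- toroid: Copper-coloured toroid inductor, 38 mm across, 16 mm high, standing on the plate outside the left rail. Leave alone.
- capacitor: Blue round capacitor, 30 mm across, 42 mm high, standing on the plate outside the right rail. Leave alone.
- flux_jar: Amber jar, 52 mm across, 65 mm high, origin at its foot. Leave alone.
- screwdriver: Red-handled screwdriver lying on the bench, about 200 mm long. Leave alone.
- parts_tray: Green divided tray, 110 x 150 x 30 mm. Leave alone.
- pen_cup: White cup, 72 mm across, 90 mm high. Leave alone.
- choke: Small choke with dark steel core and copper winding, 44 x 50 x 34 mm. Leave alone.
Things that resemble listed ones, but are neither listed nor needed, are in the scene too. What is shaped like the fixture but green or turquoise is not meant.

How it is judged:
On the way:
1. the box's front is well inside the lane, before it reaches the bar (x of fixture in the frame of dock above 0.02 m and value of joint contact_bar below 0.003 m), for 0.05 s.
At the end, for the whole second after the job is handed in: The box stands flat on the plate in the lane (within 9 mm of the centre line, 0.1 rad of the lane's direction), at rest, touching no rail, pressed by the fingers against the contact bar, which is pushed in at least 7 mm of its 14 mm (more than 1.5 N on the bar) (value of joint contact_bar above 0.007 m and contact force between fixture and contact_bar above 1.5 N and contact force between fixture and the fingers above 1 N and y of fixture in the frame of dock between -0.009 and 0.009 m and angle between the x axis of fixture and the x axis of dock, either way round below 0.1 rad and z of fixture in the frame of dock below 0.014 m and angle between fixture's own z axis and vertical below 0.06 rad and linear speed of fixture below 0.01 m/s); the arm keeps its last pose, push and grip.
It fails at once if the box or the robot touches a copper rail (contact force between any of rail_left, rail_right and anything else above 0.2 N).
It fails at once if the box is lifted off the plate or tipped (z of fixture in the frame of dock above 0.018 m or angle between fixture's own z axis and vertical above 0.15 rad).
It fails at once if the box is squeezed or shoved hard (over 25 N) (contact force between fixture and the fingers above 25 N).
It fails at once if another thing on the bench is disturbed (moved over 15 mm) (distance of any of toroid, capacitor, flux_jar, screwdriver, parts_tray, pen_cup, choke from where it was at the start of the episode above 0.015 m).
It also fails if it takes over 64 s, if anything falls off the work surface, if the arm or the gripper's body presses on something with over 40 N, if the wrist force passes 120 N, or if a joint passes its speed limit or range.

ROBOT

A 6-joint arm with a two-finger parallel gripper is mounted at the origin on the work surface. World frame = base frame: x ahead of the robot, y to its left, z up, the work surface at z = 0. Lengths are in m, angles in rad, forces in N, time in s.
With the tool pointing down it reaches from about 0.325 to 0.775 m from the base axis. Payload 5.5 kg.
Tool frame: the origin (TCP) lies on the front face of the gripper's body, between the roots of the fingers; the fingertips stand 80 mm ahead of it and the grasp point (between the pads) lies 61 mm ahead of it; z points along the fingers, y is the line along which they close (so a half turn about z gives the same grasp; the last joint's range is limited). The gripper opens to 88 mm and grips with 3 to 60 N. Pads are 20 mm wide; open, the fingers measure 115 mm over their backs; the gripper's body (75 mm by 178 mm) begins 61 mm behind the grasp point.
Start: joints at [-1.21, 0.091, 1.231, -0, 1.82, -0.057], TCP at [0.243, -0.548, 0.303] pointing down, gripper open.
Joint ranges: [-2.87, 2.87], [-0.86, 2.18], [0.17, 2.46], [-1.51, 4.65], [0.06, 2.69], [-2.65, 2.65]. Speed limits (rad/s): [2.57, 2.57, 3.01, 3.14, 3.14, 3.14].

INTERFACE

Orientations are given as a unit quaternion [w, x, y, z].
In Python, from station import robot, imaging gives the robot as it stands. The module is installed in compiled form; this text tells all that it offers.
- The arm moves only by the tool step_arm, never from a script. Its argument "increments" is a list of rows, each an object with "gripper": the finger opening in mm, from 0 to 87.8; "slide": the shift along the tool's x, y, z scaled (see below), a list of three; "roll": the turn about the tool's z scaled (see below). In form: [{"gripper": gripper, "slide": [tx, ty, tz], "roll": roll}, ...]. A call has 1 to 10 rows; each row is the pose to reach, as a shift and turn from the pose commanded when the call began, along the tool's axes at that moment; what a row does not reach only later rows make up. The controller multiplies each number of a shift by 200 mm and each number of a turn by 2 rad. A row lasts 1/8 s, in which the tool goes at most 62.5 mm and 10.7 degrees, less where a joint would pass 70% of its speed; a pose out of reach is approached as far as the arm can. A call with a number of a shift or a turn outside -1 to 1 is refused whole. A call with a gripper value outside its range is refused whole. The fingers move at their own pace and stop on an object; the grip force is fixed at half the most. Time passes only in rows, so rows that repeat a pose let the fingers close. It gives the time, the measured TCP pose, the force, the opening and the grip force at its end, in the units of the state.
- robot.get_state(): the state, without advancing time (a new reading comes with each control period).
- imaging.grab_frame(name): name is "scene" or "top" or "wrist"; returns the picture (480x640x3 uint8, red, green, blue); there is no depth.
- imaging.get_calibration(name): a dict with "fov_y" (degrees; the focal length in pixels is half the picture's height over the tangent of half this angle, whatever the lens; pixels are square), "cx", "cy" (the principal point, pixels), "pose" (4x4, takes a point from camera to world coordinates). Camera axes: x right, y down, z forward; pixel columns grow to the right and rows downward; lengths in m; the calibration is good to about 2 mm. A picture is of the moment at which its call begins: read the wrist's pose just before it. get_calibration takes no time and is no camera call; for the wrist camera it gives the pose at the moment of the call.
- robot.sign_off(): hands the job in; it is judged then, once.
The state is a dict: "clock": time; "qpos": joint angles; "dq": joint speeds; "joint_torque": joint torques, N m; "eef_pos": TCP position; "eef_rot": TCP orientation; "contact_force": force on the tool from outside, world axes, zero at the start; "torque": the same for the moment, N m; "finger_gap": opening from 0.0 (shut) to 1.0 (fully open); "grasp_force": force on a finger pad.
Only numpy, scipy, OpenCV 4.12 (cv2) and the standard library are available. Lean on these libraries where they do the work, as an engineer would, in place of code of your own. Each camera call takes 0.05 s, during which the arm holds its last target. There are 200 camera calls.

## Working session

There is one attempt and no reset: what is moved stays moved. The work goes in short steps, Python scripts to look and compute and a tool call to move; the robot and the scene stay as the last step left them, time stands still between calls to the robot, and variables do not carry over. Pictures are saved under pics/ and viewed, at most 10 in all, crops included, and the job is handed in when it is done.

Besides the shell and the picture viewer there is one more tool, called after "Request:" in YAML: its name, and indented under it one key for each argument. step_arm: Moves the arm, as the interface text tells. Its arguments: {"type":"object","properties":{"increments":{"type":"array","items":{"type":"object","properties":{"gripper":{"type":"number"},"slide":{"type":"array","items":{"type":"number"}},"roll":{"type":"number"}}}}},"required":["increments"]}

```bash
mkdir -p pics
python3 - <<'E'
from station import robot, imaging
import cv2
s=robot.get_state();print(s['clock'],s['eef_pos'],s['eef_rot'],s['finger_gap'])
for n in ["scene","top"]:
    c=imaging.get_calibration(n);print(n,c)
    cv2.imwrite(f"pics/{n}1.png",imaging.grab_frame(n)[:,:,::-1])
E
```

```text
0.0 [ 0.24340039 -0.54825867  0.30148645] [-9.81198188e-04  9.78258019e-01  2.07389152e-01 -1.59789024e-04] 1.0039918001330275
scene {'fov_y': 45.417173379738095, 'cx': 322.4367787732205, 'cy': 242.2632445747225, 'pose': array([[-0.5758327 ,  0.45284926, -0.68069394,  1.37585959],
       [ 0.81739528,  0.30179496, -0.49069823,  0.59885639],
       [-0.01678233, -0.83895611, -0.54394026,  0.7346339 ],
       [ 0.        ,  0.        ,  0.        ,  1.        ]])}
top {'fov_y': 44.13835944003298, 'cx': 323.26841737670804, 'cy': 248.8208234352106, 'pose': array([[-0.00539766, -0.98421656,  0.17688592,  0.31733057],
       [-0.99992729,  0.00721976,  0.00965902, -0.00651564],
       [-0.01078364, -0.17682092, -0.98418396,  1.33015451],
       [ 0.        ,  0.        ,  0.        ,  1.        ]])}
```

View pics/top1.png

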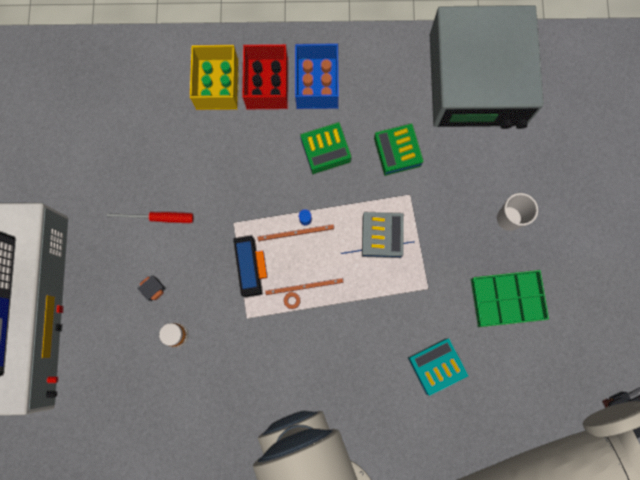

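View pics/scene1.png

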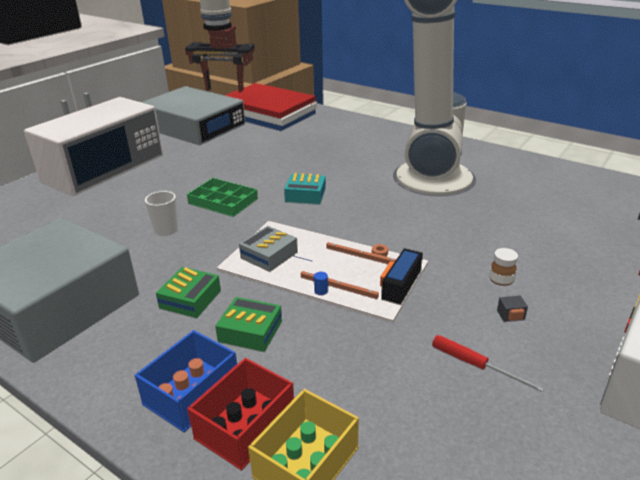

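The top view shows the plate at about (234–427, 196–317). The lane runs left in the image, roughly world +y. The grey box is at (383,235) and the orange bar at (262,264). I'll segment these for sub-pixel measurements.

```bash
cat > h.py <<'E'
import numpy as np,cv2
from station import robot, imaging
def ray(c,px,z):
    f=240/np.tan(np.radians(c['fov_y'])/2);P=c['pose']
    px=np.atleast_2d(px).astype(float)
    d=np.c_[(px[:,0]-c['cx'])/f,(px[:,1]-c['cy'])/f,np.ones(len(px))]@P[:3,:3].T
    return (P[:3,3]+d*((z-P[2,3])/d[:,2])[:,None])[:,:2]
def proj(c,X):
    f=240/np.tan(np.radians(c['fov_y'])/2);P=c['pose']
    p=(np.atleast_2d(X)-P[:3,3])@P[:3,:3]
    return np.c_[c['cx']+f*p[:,0]/p[:,2],c['cy']+f*p[:,1]/p[:,2]]
E
python3 - <<'E'
from h import *
im=cv2.imread('pics/top1.png');c=imaging.get_calibration('top')
hsv=cv2.cvtColor(im,cv2.COLOR_BGR2HSV)
roi=np.zeros(im.shape[:2],np.uint8);roi[185:325,225:435]=1
w=((hsv[...,2]>170)&(hsv[...,1]<50)&(roi>0)).astype(np.uint8)
pts=np.argwhere(w)[:,::-1].astype(np.int32)
h=cv2.convexHull(pts);q=cv2.approxPolyDP(h,6,True)[:,0]
print(q,ray(c,q,0.01)); W=ray(c,q,.01).astype(np.float32)
r=cv2.minAreaRect(ray(c,h[:,0],.01).astype(np.float32)*1000);print(r)
cop=((hsv[...,0]<14)&(hsv[...,1]>90)&(roi>0)).astype(np.uint8)
n,l,st,ce=cv2.connectedComponentsWithStats(cop)
for i in range(1,n):
    if st[i,4]>30:
        p=np.argwhere(l==i)[:,::-1]
        print(st[i],cv2.minAreaRect(ray(c,p,.024).astype(np.float32)*1000))
cv2.imwrite('pics/crop.png',cv2.resize(im[185:325,225:435],None,fx=3.8,fy=3.8,interpolation=cv2.INTER_CUBIC))
E
```

```text
[[427 287]
 [247 317]
 [234 223]
 [408 195]] [[ 0.46617325 -0.2250191 ]
 [ 0.40184948  0.17683057]
 [ 0.61611276  0.21034109]
 [ 0.67893486 -0.18912174]]
((540.6685791015625, -7.5149993896484375), (219.72549438476562, 409.2654724121094), 8.88581657409668)
[258 225  76  16 318] ((590.26123046875, 68.64210510253906), (10.201125144958496, 171.46807861328125), 8.847367286682129)
[254 250  13  30 228] ((518.8480834960938, 147.3842010498047), (66.32649230957031, 20.537940979003906), 8.872793197631836)
[305 279  38   9 150] ((474.9918518066406, 6.1634521484375), (9.432042121887207, 83.87552642822266), 8.753960609436035)
[274 285  30  24 279] ((443.39312744140625, 81.41307830810547), (48.282135009765625, 65.10916137695312), 7.793866157531738)
```

View pics/crop.png

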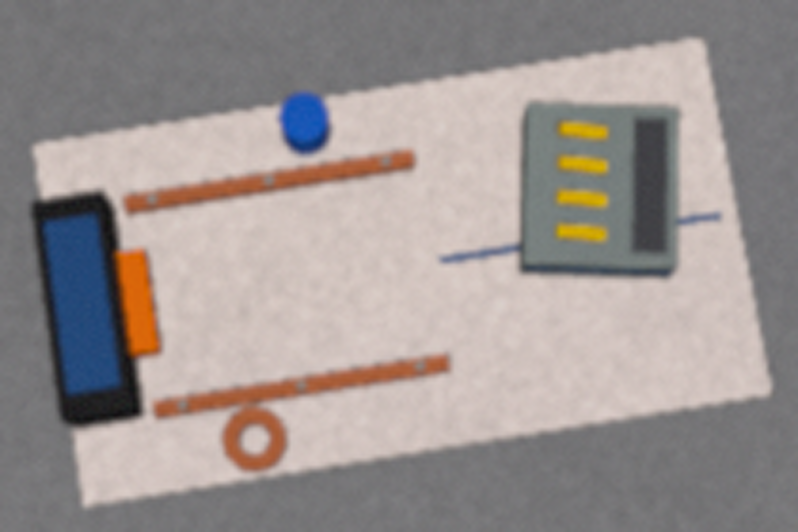

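```bash
cat >> h.py <<'E'
th=np.radians(98.87);O=np.array([.5384,.0073]);R=np.array([[np.cos(th),-np.sin(th)],[np.sin(th),np.cos(th)]])
dock=lambda w:(np.asarray(w)-O)@R
world=lambda d:np.asarray(d)@R.T+O
def tool_to(dx,dy,z,yang):
    "slide/roll to put TCP at dock dx,dy, world z with tool y at dock angle yang (mod pi)"
    from scipy.spatial.transform import Rotation as Ro
    s=robot.get_state();q=s['eef_rot'];M=Ro.from_quat([q[1],q[2],q[3],q[0]]).as_matrix()
    t=np.r_[world([dx,dy]),z]-s['eef_pos'];a=np.arctan2(M[1,1],M[0,1])-th
    e=(yang-a+np.pi/2)%np.pi-np.pi/2
    print('slide',np.round(M.T@t/.2,4),'roll',round(-e/2,4),'now dock',np.round(dock(s['eef_pos'][:2])*1000,1),'z',round(s['eef_pos'][2],4),'yang',round(a,4),'q6',s['qpos'][5])
E
python3 - <<'E'
from h import *
c=imaging.get_calibration('top')
p=np.array([[528,103],[679,107],[672,267],[523,264]])/3.8+[225,185]
d=dock(ray(c,p,.052))*1000;print(d)
print('edges',np.linalg.norm(d-np.roll(d,-1,0),axis=1),'centre',d.mean(0))
e=d[0]+d[3]-d[1]-d[2];print('yaw',np.arctan2(e[1],e[0]))
for n,cr in dict(rl=[(160,409),(447,363)],rr=[(128,205),(412,159)],bar=[(157,300)]).items():print(n,dock(ray(c,np.array(cr)/3.8+[225,185],.024 if n!='bar' else .042))*1000)
y=d.mean(0)
tool_to(y[0]/1000,-.10,.15,0);tool_to(y[0]/1000,-.10,.10,0)
E
```

```text
[[-104.78698624  -75.43185805]
 [-191.15070691  -58.81513941]
 [-169.85968396   33.51185447]
 [ -85.60781795   17.96492962]]
edges [87.94775486 94.75010003 85.67428901 95.34568917] centre [-137.85129876  -20.69255334]
yaw -0.18632855902959097
rl [[135.397669    63.87423709]
 [-34.10859372  64.16341792]]
rr [[136.80740652 -59.1368952 ]
 [-33.74425811 -59.41301655]]
bar [[126.47384      3.02637601]]
slide [ 2.7788 -1.1436  0.7604] roll 0.1315 now dock [-503.4  377.1] z 0.3016 yang -2.8786 q6 -0.05667962581030837
slide [ 2.7788 -1.1432  1.0104] roll 0.1315 now dock [-503.4  377.1] z 0.3016 yang -2.8786 q6 -0.05667962581030837
```

Box: centre is dock (-138,-21) mm, yaw -0.19, and the edges come out close to 90 x 96. The rails come out centred at y ≈ +2 mm in my frame, so I'll shift the frame by that. The plan is to square and centre the box by pushing its -y side with both fingers, then push it from behind.

```bash
cat >> h.py <<'E'
O=O+R@np.array([-.0012,.0023])
E
python3 -c "
from h import *
tool_to(-.136,-.125,.15,0)"
```

```text
slide [ 2.8892 -1.1173  0.7603] roll 0.1315 now dock [-502.2  374.8] z 0.3016 yang -2.8786 q6 -0.05667962581030837
```

Request:
step_arm:
  increments:
    - {"gripper": 55, "slide": [0.25, -0.11, 0], "roll": 0.06}
    - {"gripper": 55, "slide": [0.5, -0.22, 0], "roll": 0.13}
    - {"gripper": 55, "slide": [0.75, -0.33, 0], "roll": 0.13}
    - {"gripper": 55, "slide": [1, -0.44, 0], "roll": 0.13}

```text
clock: 0.6
eef_pos: [0.3914, -0.3854, 0.3021]
eef_rot: [-0.0, 0.997, 0.079, -0.0]
contact_force: [0.6, 0.1, 0.5]
finger_gap: 0.635
grasp_force: 0.0
```

```bash
python3 -c "
from h import *
tool_to(-.136,-.125,.15,0)"
```

```text
slide [ 1.6458 -1.1356  0.7608] roll 0.0013 now dock [-364.1  203.5] z 0.3021 yang -3.1389 q6 0.5736968585531376
```

Request:
step_arm:
  increments:
    - {"gripper": 55, "slide": [0.2, -0.15, 0], "roll": 0}
    - {"gripper": 55, "slide": [0.4, -0.3, 0], "roll": 0}
    - {"gripper": 55, "slide": [0.6, -0.45, 0], "roll": 0}
    - {"gripper": 55, "slide": [0.8, -0.56, 0], "roll": 0}
    - {"gripper": 55, "slide": [0.8, -0.56, 0], "roll": 0}

```text
clock: 1.23
eef_pos: [0.5326, -0.2488, 0.3014]
eef_rot: [-0.001, 0.997, 0.081, -0.001]
contact_force: [0.2, -0.1, -0.2]
finger_gap: 0.631
grasp_force: 0.0
```

Request:
step_arm:
  increments:
    - {"gripper": 55, "slide": [0.2, -0.14, 0], "roll": 0}
    - {"gripper": 55, "slide": [0.4, -0.28, 0], "roll": 0}
    - {"gripper": 55, "slide": [0.6, -0.42, 0], "roll": 0}
    - {"gripper": 55, "slide": [0.8, -0.56, 0], "roll": 0}
    - {"gripper": 55, "slide": [0.8, -0.56, 0.2], "roll": 0}
    - {"gripper": 55, "slide": [0.8, -0.56, 0.4], "roll": 0}
    - {"gripper": 55, "slide": [0.8, -0.56, 0.4], "roll": 0}

```text
clock: 2.1
eef_pos: [0.6696, -0.1159, 0.2174]
eef_rot: [-0.001, 0.997, 0.078, -0.004]
contact_force: [-0.4, -0.0, -0.4]
finger_gap: 0.621
grasp_force: 0.0
```

```bash
python3 -c "
from h import *
tool_to(-.136,-.125,.1,0)"
```

```text
slide [ 0.0657 -0.0217  0.5866] roll 0.0011 now dock [-140.7 -112.9] z 0.2174 yang -3.1394 q6 1.1923957116445698
```

Request:
step_arm:
  increments:
    - {"gripper": 55, "slide": [0.08, -0.022, 0], "roll": 0}
    - {"gripper": 55, "slide": [0.08, -0.022, 0.2], "roll": 0}
    - {"gripper": 55, "slide": [0.08, -0.022, 0.4], "roll": 0}
    - {"gripper": 55, "slide": [0.08, -0.022, 0.55], "roll": 0}
    - {"gripper": 55, "slide": [0.08, -0.022, 0.58], "roll": 0}
    - {"gripper": 55, "slide": [0.08, -0.022, 0.58], "roll": 0}

```text
clock: 2.85
eef_pos: [0.687, -0.1091, 0.1088]
eef_rot: [0.0, 0.997, 0.079, 0.001]
contact_force: [-0.1, 0.2, 0.9]
finger_gap: 0.628
grasp_force: 0.0
```

```bash
python3 -c "
from h import *
tool_to(-.136,-.058,.1,0)
cv2.imwrite('pics/top2.png',cv2.resize(imaging.grab_frame('top')[175:325,225:435,::-1],None,fx=3.8,fy=3.8,interpolation=cv2.INTER_CUBIC))"
```

```text
slide [-0.3661 -0.0046  0.0431] roll 0.0012 now dock [-136.7 -131.2] z 0.1088 yang -3.1391 q6 1.207182353726772
```

View pics/top2.png

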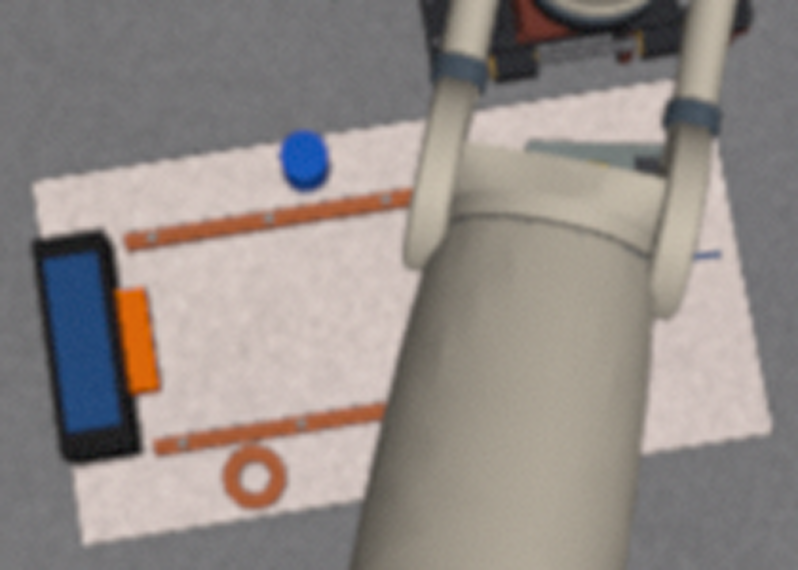

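The arm now covers the box in the top view, and the fingers sit just off the box's -y side. Now the sideways push.

Request:
step_arm:
  increments:
    - {"gripper": 55, "slide": [0, -0.005, 0.035], "roll": 0}
    - {"gripper": 55, "slide": [-0.05, -0.005, 0.035], "roll": 0}
    - {"gripper": 55, "slide": [-0.1, -0.005, 0.035], "roll": 0}
    - {"gripper": 55, "slide": [-0.14, -0.005, 0.035], "roll": 0}
    - {"gripper": 55, "slide": [-0.17, -0.005, 0.035], "roll": 0}
    - {"gripper": 55, "slide": [-0.2, -0.005, 0.035], "roll": 0}
    - {"gripper": 55, "slide": [-0.22, -0.005, 0.035], "roll": 0}
    - {"gripper": 55, "slide": [-0.24, -0.005, 0.035], "roll": 0}

```text
clock: 3.9
eef_pos: [0.639, -0.1148, 0.0998]
eef_rot: [-0.0, 0.997, 0.079, 0.0]
contact_force: [1.9, 1.5, -0.1]
finger_gap: 0.625
grasp_force: 1.1
```

Request:
step_arm:
  increments:
    - {"gripper": 55, "slide": [-0.02, 0, 0], "roll": 0}
    - {"gripper": 55, "slide": [-0.04, 0, 0], "roll": 0}
    - {"gripper": 55, "slide": [-0.06, 0, 0], "roll": 0}
    - {"gripper": 55, "slide": [-0.08, 0, 0], "roll": 0}
    - {"gripper": 55, "slide": [-0.08, 0, 0], "roll": 0}

```text
clock: 4.53
eef_pos: [0.6227, -0.1178, 0.0996]
eef_rot: [0.0, 0.997, 0.079, -0.0]
contact_force: [1.3, -0.1, 0.5]
finger_gap: 0.624
grasp_force: 0.3
```

```bash
python3 -c "
from h import *
tool_to(-.136,-.058,.1,0)
a=imaging.grab_frame('scene')[...,::-1];b=imaging.grab_frame('wrist')[...,::-1]
a=cv2.resize(a[190:320,200:440],(800,433),interpolation=cv2.INTER_CUBIC)
cv2.imwrite('pics/s3.png',a);cv2.imwrite('pics/w3.png',b)"
```

```text
slide [-0.0413  0.003  -0.0019] roll 0.0014 now dock [-135.4  -66.3] z 0.0996 yang -3.1388 q6 1.1728215820737595
```

View pics/w3.png

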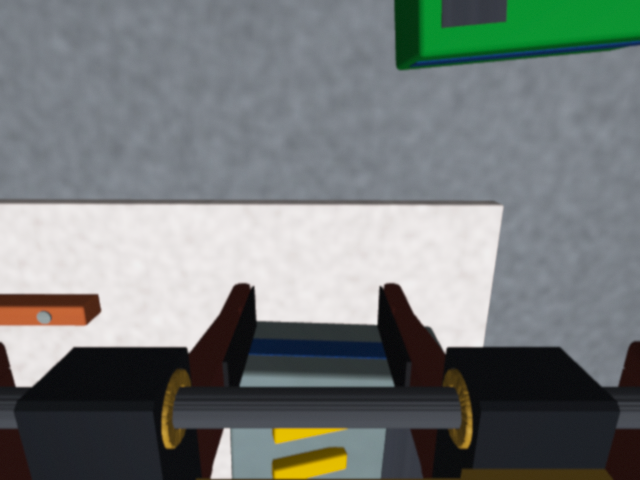

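The wrist view shows both fingers on the box's blue-striped side at (250–385, 345), which is nearly square to the plate edge at row 203. I'll push the remaining 8 mm, then back off and measure.

Request:
step_arm:
  increments:
    - {"gripper": 55, "slide": [-0.015, 0, 0], "roll": 0}
    - {"gripper": 55, "slide": [-0.03, 0, 0], "roll": 0}
    - {"gripper": 55, "slide": [-0.04, 0, 0], "roll": 0}
    - {"gripper": 55, "slide": [-0.04, 0, 0], "roll": 0}
    - {"gripper": 55, "slide": [-0.04, 0, 0], "roll": 0}

```text
clock: 5.25
eef_pos: [0.615, -0.1189, 0.0996]
eef_rot: [0.0, 0.997, 0.079, -0.0]
contact_force: [1.3, 0.3, 0.4]
finger_gap: 0.627
grasp_force: 0.0
```

```bash
python3 -c "
from h import *
tool_to(-.136,-.058,.1,0)"
```

```text
slide [-0.0026  0.0033 -0.0018] roll 0.0014 now dock [-135.3  -58.5] z 0.0996 yang -3.1387 q6 1.167960065203147
```

Request:
step_arm:
  increments:
    - {"gripper": 55, "slide": [0.15, 0, 0], "roll": 0}
    - {"gripper": 55, "slide": [0.15, 0.1, -0.3], "roll": 0}
    - {"gripper": 55, "slide": [0.15, 0.4, -0.5], "roll": 0}
    - {"gripper": 55, "slide": [0.15, 0.7, -0.5], "roll": 0}
    - {"gripper": 55, "slide": [0.15, 1, -0.5], "roll": 0}
    - {"gripper": 55, "slide": [0.15, 1, -0.5], "roll": 0}

```text
clock: 6.0
eef_pos: [0.6752, -0.3163, 0.1976]
eef_rot: [-0.0, 0.997, 0.076, -0.001]
contact_force: [0.8, 0.0, 0.1]
finger_gap: 0.626
grasp_force: 0.0
```

```bash
python3 -c "
from h import *
tool_to(-.220,0,.2,np.pi/2)
cv2.imwrite('pics/top4.png',cv2.resize(imaging.grab_frame('top')[185:325,225:435,::-1],None,fx=3.8,fy=3.8,interpolation=cv2.INTER_CUBIC))"
```

```text
slide [-0.4395 -0.5971 -0.0109] roll 0.7842 now dock [-339.6  -87.6] z 0.1976 yang -3.1441 q6 0.9350761025897889
```

View pics/top4.png

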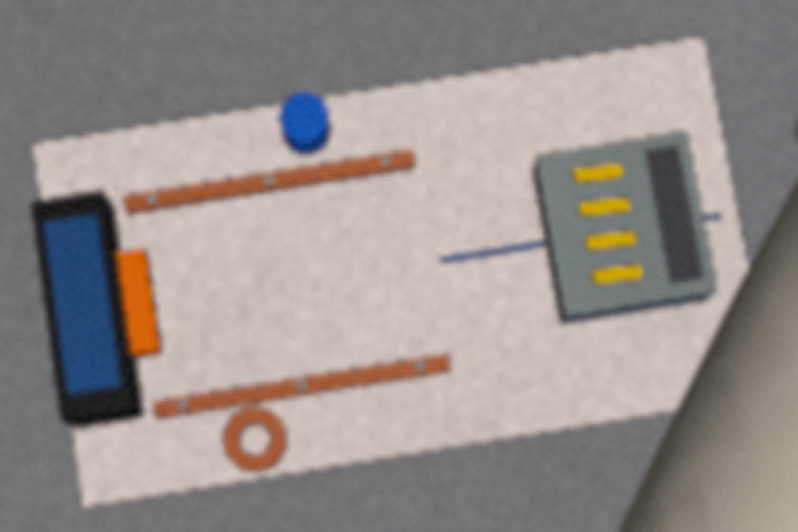

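Run:
```python
from h import *
c=imaging.get_calibration('top')
p=np.array([[540,157],[688,133],[713,293],[564,317]])/3.8+[225,185]
d=dock(ray(c,p,.052))*1000;print(d)
print('edges',np.linalg.norm(d-np.roll(d,-1,0),axis=1),'centre',d.mean(0))
e=d[0]+d[3]-d[1]-d[2];print('yaw',np.arctan2(e[1],e[0]))
```

```text
[[-104.93293805  -44.8524708 ]
 [-192.26282368  -44.99716037]
 [-189.09157533   49.88774036]
 [-102.31897106   49.82559329]]
edges [87.33000549 94.93788076 86.77262652 94.71414173] centre [-147.15157703    2.46592562]
yaw 0.0004741028954089922
```

Request:
step_arm:
  increments:
    - {"gripper": 50, "slide": [-0.1, -0.1, 0], "roll": -0.09}
    - {"gripper": 50, "slide": [-0.2, -0.2, 0], "roll": -0.18}
    - {"gripper": 50, "slide": [-0.3, -0.3, 0], "roll": -0.27}
    - {"gripper": 50, "slide": [-0.4, -0.4, 0], "roll": -0.36}
    - {"gripper": 50, "slide": [-0.44, -0.4, 0], "roll": -0.45}
    - {"gripper": 50, "slide": [-0.44, -0.4, 0], "roll": -0.54}
    - {"gripper": 50, "slide": [-0.44, -0.4, 0], "roll": -0.63}
    - {"gripper": 50, "slide": [-0.44, -0.4, 0], "roll": -0.72}
    - {"gripper": 50, "slide": [-0.44, -0.4, 0], "roll": -0.785}
    - {"gripper": 50, "slide": [-0.44, -0.4, 0], "roll": -0.785}

```text
clock: 7.3
eef_pos: [0.5768, -0.2448, 0.2]
eef_rot: [0.0, 0.649, 0.761, 0.0]
contact_force: [-0.6, 0.1, 0.6]
finger_gap: 0.57
grasp_force: 0.0
```

```bash
python3 -c "
from h import *
tool_to(-.220,0,.1,np.pi/2)"
```

```text
slide [ 0.1689 -0.0066  0.5   ] roll 0.0014 now dock [-253.8   -1.4] z 0.2 yang -1.568 q6 -0.6133247840899027
```

Request:
step_arm:
  increments:
    - {"gripper": 50, "slide": [0.13, -0.005, 0.1], "roll": 0.001}
    - {"gripper": 50, "slide": [0.13, -0.005, 0.3], "roll": 0.001}
    - {"gripper": 50, "slide": [0.13, -0.005, 0.45], "roll": 0.001}
    - {"gripper": 50, "slide": [0.13, -0.005, 0.5], "roll": 0.001}
    - {"gripper": 50, "slide": [0.13, -0.005, 0.5], "roll": 0.001}
    - {"gripper": 50, "slide": [0.13, -0.005, 0.5], "roll": 0.001}

```text
clock: 8.05
eef_pos: [0.5725, -0.2211, 0.1016]
eef_rot: [0.001, 0.65, 0.76, 0.0]
contact_force: [-0.3, 0.7, 0.1]
finger_gap: 0.571
grasp_force: 0.0
```

Request:
step_arm:
  increments:
    - {"gripper": 50, "slide": [0.03, 0, 0], "roll": 0}
    - {"gripper": 50, "slide": [0.06, 0, 0], "roll": 0}
    - {"gripper": 50, "slide": [0.09, 0, 0], "roll": 0}
    - {"gripper": 50, "slide": [0.12, 0, 0], "roll": 0}
    - {"gripper": 50, "slide": [0.15, 0, 0], "roll": 0}
    - {"gripper": 50, "slide": [0.18, 0, 0], "roll": 0}
    - {"gripper": 50, "slide": [0.21, 0, 0], "roll": 0}
    - {"gripper": 50, "slide": [0.24, 0, 0], "roll": 0}
    - {"gripper": 50, "slide": [0.25, 0, 0], "roll": 0}
    - {"gripper": 50, "slide": [0.25, 0, 0], "roll": 0}

```text
clock: 9.3
eef_pos: [0.564, -0.171, 0.0996]
eef_rot: [-0.0, 0.65, 0.76, 0.0]
contact_force: [-0.1, -0.4, -0.1]
finger_gap: 0.567
grasp_force: 0.0
```

```bash
python3 -c "
from h import *
tool_to(-.03,0,.1,np.pi/2)
cv2.imwrite('pics/w5.png',imaging.grab_frame('wrist')[...,::-1])
cv2.imwrite('pics/top5.png',cv2.resize(imaging.grab_frame('top')[185:325,225:435,::-1],None,fx=3.8,fy=3.8,interpolation=cv2.INTER_CUBIC))"
```

```text
slide [ 0.7448 -0.     -0.0013] roll 0.0003 now dock [-1.79e+02 -1.00e-01] z 0.0996 yang -1.5703 q6 -0.5078786628629934
```

View pics/top5.png

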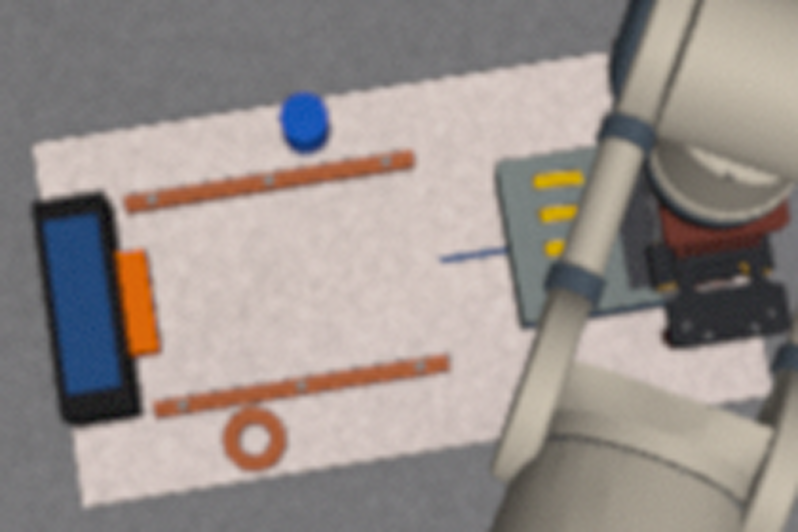

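The top view shows the box's front edge from (500,164) to (523,325), with the fingers behind it and the lane ahead clear. I'll check y and yaw from the front corners.

Run:
```python
from h import *
c=imaging.get_calibration('top')
d=dock(ray(c,np.array([[500,164],[523,325]])/3.8+[225,185],.052))*1000;print(d,d.mean(0),np.arctan2(-(d[1]-d[0])[0],(d[1]-d[0])[1]))
```

```text
[[-81.31470532 -44.51296518]
 [-78.33974143  50.60432017]] [-79.82722337   3.0456775 ] -0.03126660284654609
```

Request:
step_arm:
  increments:
    - {"gripper": 50, "slide": [0.03, 0, 0], "roll": 0}
    - {"gripper": 50, "slide": [0.06, 0, 0], "roll": 0}
    - {"gripper": 50, "slide": [0.09, 0, 0], "roll": 0}
    - {"gripper": 50, "slide": [0.12, 0, 0], "roll": 0}
    - {"gripper": 50, "slide": [0.13, 0, 0], "roll": 0}
    - {"gripper": 50, "slide": [0.13, 0, 0], "roll": 0}

```text
clock: 10.15
eef_pos: [0.56, -0.1453, 0.0997]
eef_rot: [-0.0, 0.65, 0.76, 0.0]
contact_force: [0.7, -0.3, 0.4]
finger_gap: 0.571
grasp_force: 0.0
```

```bash
python3 -c "
from h import *
tool_to(-.03,0,.1,np.pi/2)
cv2.imwrite('pics/top6.png',cv2.resize(imaging.grab_frame('top')[185:325,225:435,::-1],None,fx=3.8,fy=3.8,interpolation=cv2.INTER_CUBIC))"
```

```text
slide [ 0.6144 -0.     -0.0012] roll 0.0003 now dock [-1.529e+02 -1.000e-01] z 0.0997 yang -1.5702 q6 -0.4684613749780865
```

View pics/top6.png

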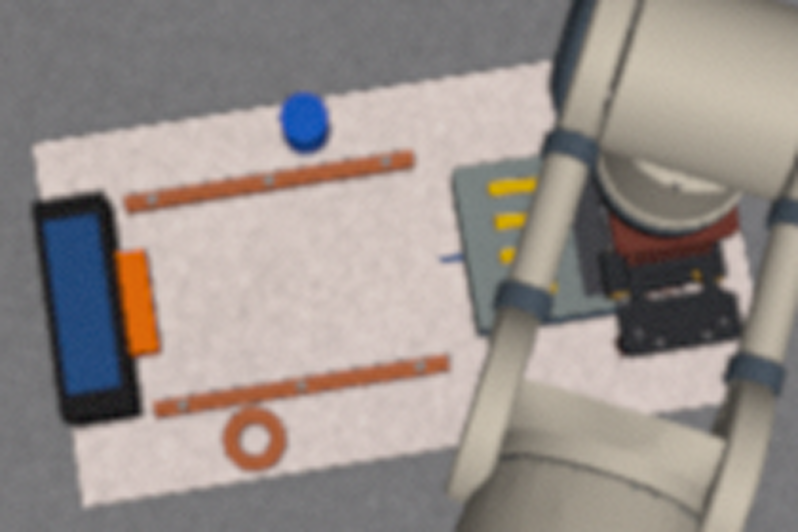

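Run:
```python
from h import *
c=imaging.get_calibration('top')
d=dock(ray(c,np.array([[456,172],[480,332]])/3.8+[225,185],.052))*1000;print(d,d.mean(0))
```

```text
[[-55.32510737 -43.96435539]
 [-53.34806207  50.62822113]] [-54.33658472   3.33193287]
```

Request:
step_arm:
  increments:
    - {"gripper": 50, "slide": [0.04, 0, 0], "roll": 0}
    - {"gripper": 50, "slide": [0.08, 0, 0], "roll": 0}
    - {"gripper": 50, "slide": [0.12, 0, 0], "roll": 0}
    - {"gripper": 50, "slide": [0.16, 0, 0], "roll": 0}
    - {"gripper": 50, "slide": [0.2, 0, 0], "roll": 0}
    - {"gripper": 50, "slide": [0.24, 0, 0], "roll": 0}
    - {"gripper": 50, "slide": [0.28, 0, 0], "roll": 0}
    - {"gripper": 50, "slide": [0.32, 0, 0], "roll": 0}
    - {"gripper": 50, "slide": [0.34, 0, 0], "roll": 0}
    - {"gripper": 50, "slide": [0.34, 0, 0], "roll": 0}

```text
clock: 11.45
eef_pos: [0.5494, -0.0779, 0.0995]
eef_rot: [-0.0, 0.65, 0.76, 0.0]
contact_force: [0.3, 0.2, -0.0]
finger_gap: 0.571
grasp_force: 0.0
```

```bash
python3 -c "
from h import *
tool_to(.015,0,.1,np.pi/2)
cv2.imwrite('pics/top7.png',cv2.resize(imaging.grab_frame('top')[185:325,225:435,::-1],None,fx=3.8,fy=3.8,interpolation=cv2.INTER_CUBIC))"
```

```text
slide [ 4.983e-01  3.000e-04 -1.800e-03] roll 0.0004 now dock [-84.7  -0. ] z 0.0995 yang -1.5699 q6 -0.3583554737773533
```

View pics/top7.png

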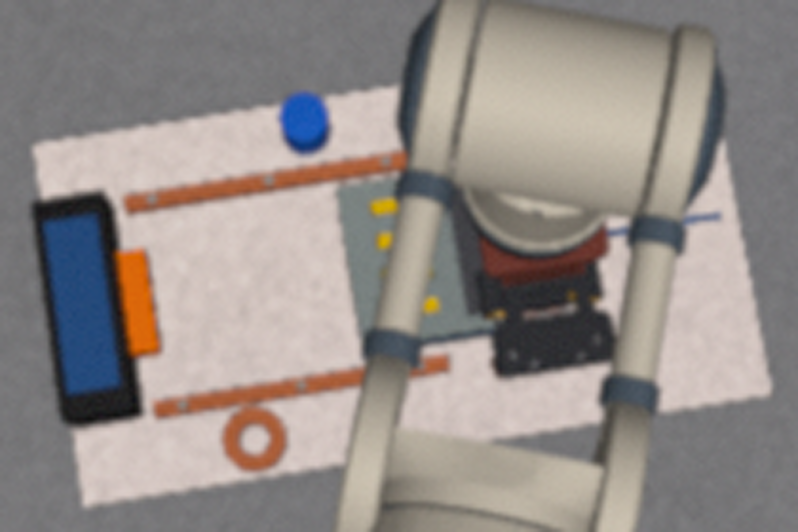

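The box is in the lane, with its front edge from (340,187) to (362,347), clear of both rails. It's holding straight, so I'll continue.

Run:
```python
from h import *
c=imaging.get_calibration('top')
d=dock(ray(c,np.array([[340,187],[362,346]])/3.8+[225,185],.052))*1000;print(d,d.mean(0))
```

```text
[[ 12.52117954 -46.0791859 ]
 [ 14.66808098  47.72705512]] [13.59463026  0.82393461]
```

Request:
step_arm:
  increments:
    - {"gripper": 50, "slide": [0.05, 0, 0], "roll": 0}
    - {"gripper": 50, "slide": [0.1, 0, 0], "roll": 0}
    - {"gripper": 50, "slide": [0.15, 0, 0], "roll": 0}
    - {"gripper": 50, "slide": [0.2, 0, 0], "roll": 0}
    - {"gripper": 50, "slide": [0.25, 0, 0], "roll": 0}
    - {"gripper": 50, "slide": [0.3, 0, 0], "roll": 0}
    - {"gripper": 50, "slide": [0.35, 0, 0], "roll": 0}
    - {"gripper": 50, "slide": [0.4, 0, 0], "roll": 0}
    - {"gripper": 50, "slide": [0.45, 0, 0], "roll": 0}
    - {"gripper": 50, "slide": [0.48, 0, 0], "roll": 0}

```text
clock: 12.75
eef_pos: [0.5346, 0.0169, 0.0996]
eef_rot: [-0.0, 0.65, 0.76, -0.0]
contact_force: [0.1, -2.5, -1.4]
finger_gap: 0.573
grasp_force: 0.9
```

Request:
step_arm:
  increments:
    - {"gripper": 50, "slide": [0.015, 0, 0], "roll": 0}
    - {"gripper": 50, "slide": [0.03, 0, 0], "roll": 0}
    - {"gripper": 50, "slide": [0.045, 0, 0], "roll": 0}
    - {"gripper": 50, "slide": [0.06, 0, 0], "roll": 0}
    - {"gripper": 50, "slide": [0.075, 0, 0], "roll": 0}
    - {"gripper": 50, "slide": [0.075, 0, 0], "roll": 0}
    - {"gripper": 50, "slide": [0.075, 0, 0], "roll": 0}

```text
clock: 13.62
eef_pos: [0.5325, 0.0314, 0.0999]
eef_rot: [-0.0, 0.65, 0.76, 0.0]
contact_force: [0.8, -0.7, 0.7]
finger_gap: 0.57
grasp_force: 0.0
```

```bash
python3 -c "
from h import *
print(robot.get_state()['contact_force']@np.c_[np.r_[R[:,0],0],np.r_[R[:,1],0]])
tool_to(.041,0,.1,np.pi/2)"
```

```text
[-0.77663177 -0.70470743]
slide [ 0.0755 -0.0007 -0.0007] roll 0.0002 now dock [25.9 -0.1] z 0.0999 yang -1.5704 q6 -0.1605410234087006
```

Request:
step_arm:
  increments:
    - {"gripper": 50, "slide": [0.01, 0, 0], "roll": 0}
    - {"gripper": 50, "slide": [0.02, 0, 0], "roll": 0}
    - {"gripper": 50, "slide": [0.03, 0, 0], "roll": 0}
    - {"gripper": 50, "slide": [0.04, 0, 0], "roll": 0}
    - {"gripper": 50, "slide": [0.05, 0, 0], "roll": 0}
    - {"gripper": 50, "slide": [0.05, 0, 0], "roll": 0}
    - {"gripper": 50, "slide": [0.05, 0, 0], "roll": 0}

```text
clock: 14.5
eef_pos: [0.531, 0.0405, 0.0999]
eef_rot: [0.001, 0.65, 0.76, -0.0]
contact_force: [1.0, -4.9, 1.5]
finger_gap: 0.567
grasp_force: 2.5
```

Request:
step_arm:
  increments:
    - {"gripper": 50, "slide": [0.01, 0, 0], "roll": 0}
    - {"gripper": 50, "slide": [0.02, 0, 0], "roll": 0}
    - {"gripper": 50, "slide": [0.025, 0, 0], "roll": 0}
    - {"gripper": 50, "slide": [0.025, 0, 0], "roll": 0}
    - {"gripper": 50, "slide": [0.025, 0, 0], "roll": 0}

```text
clock: 15.12
eef_pos: [0.5303, 0.0449, 0.0999]
eef_rot: [0.001, 0.65, 0.76, -0.001]
contact_force: [1.0, -7.2, 0.8]
finger_gap: 0.563
grasp_force: 3.7
```

```bash
python3 -c "
from h import *
for i in range(2):
    print(robot.get_state()['contact_force']@np.c_[np.r_[R[:,0],0],np.r_[R[:,1],0]]);a=imaging.grab_frame('scene')
tool_to(.041,0,.1,np.pi/2)
b=imaging.grab_frame('top')
f=lambda x:cv2.resize(x,(400,500),interpolation=cv2.INTER_CUBIC)
cv2.imwrite('pics/end.png',np.hstack([f(a[210:320,340:428]),f(b[195:320,225:325])])[...,::-1])"
```

```text
[-7.26520259  0.16599082]
[-7.3453952   0.21943999]
slide [ 0.0071 -0.0006 -0.0004] roll -0.0002 now dock [39.6 -0.1] z 0.0999 yang -1.5712 q6 -0.13251592903961446
```

View pics/end.png

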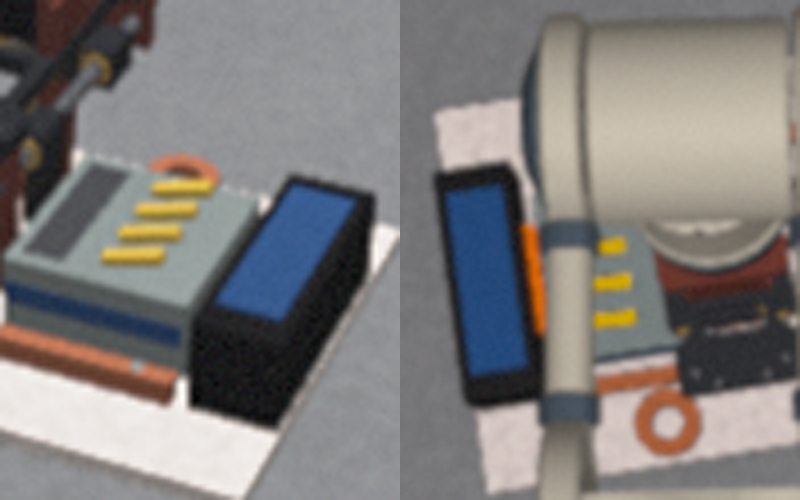

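The box is square in the lane, clear of the rails and pressing the bar, with only a few mm left to the housing. The 7.3 N push puts the bar at about 9–10 mm. I'll add 1.6 mm of margin, let it settle and hand in.

Request:
step_arm:
  increments:
    - {"gripper": 50, "slide": [0.004, 0, 0], "roll": 0}
    - {"gripper": 50, "slide": [0.008, 0, 0], "roll": 0}
    - {"gripper": 50, "slide": [0.008, 0, 0], "roll": 0}
    - {"gripper": 50, "slide": [0.008, 0, 0], "roll": 0}
    - {"gripper": 50, "slide": [0.008, 0, 0], "roll": 0}
    - {"gripper": 50, "slide": [0.008, 0, 0], "roll": 0}

```text
clock: 16.02
eef_pos: [0.5301, 0.0462, 0.0999]
eef_rot: [0.001, 0.651, 0.759, -0.001]
contact_force: [0.7, -8.2, 0.5]
finger_gap: 0.568
grasp_force: 4.1
```

```bash
python3 -c "
from h import *
print(robot.get_state()['contact_force']@np.c_[np.r_[R[:,0],0],np.r_[R[:,1],0]])
tool_to(.041,0,.1,np.pi/2)
print(robot.sign_off())"
```

```text
[-8.18912596  0.58112388]
slide [ 0.0002 -0.0004 -0.0005] roll -0.0003 now dock [41.  -0.1] z 0.0999 yang -1.5713 q6 -0.1295600209004121
the job is handed in; nothing more can be done
None
```

Job handed in at about 16 s: the fingers still hold the box square in the lane against the bar with about 8 N, which I estimate pushes it in about 11 mm of its 14 mm; I saw no rail contact in the images, and sign-off returned no verdict.

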